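# Lock a filter cartridge into the bayonet head of the bench water unit

### The job

Fit the blue and white filter cartridge into the blue filter head on the worktop: the head's two slots lie somewhere anticlockwise of the white index lines, so let the lugs find them by feel, push the cartridge down against the spring, turn it clockwise (seen from above) to the stop, and let go so that it springs up and sits locked and upright. Use a light touch and never force the cartridge against the head; leave the two dropper bottles and the timer as they stand.

Things in the scene. Friction and masses are not known exactly. Their poses are not given: they have to be found in the camera images.
- cartridge: Loose filter cartridge standing on its nose, 76 mm tall, 150 g. Origin: centre of the nose's underside, z up. White round nose, diameter 37 mm, z 0 to 32 mm, lower edge chamfered 3 mm; blue cap, diameter 60 mm, z 32 to 40 mm; bar handle above. Two lugs stand out of the nose at +x and -x. A half turn about z makes no difference.
- cartridge_lugs (a point): Point on the cartridge's axis, 16 mm above its origin, midway between its two white bayonet lugs: round pins 8 mm in diameter that lie along +x and -x and reach 25 mm from the axis.
- cartridge_handle (a point): Point in the blue bar handle on the cap, on the axis, 63 mm above the cartridge's origin. The bar is 50 mm long along x (in line with the lugs), 14 mm thick along y, from 40 to 76 mm above the origin: grip it across y.
- filter_head: Filter head fixed to the worktop: grey foot plate 104 x 104 x 8 mm, blue round housing 60 mm high, diameter 80 mm at the foot, 70 mm at the rim; two brass hose nipples reach 64 mm out at +x, 30 mm up. Origin: centre of the underside, z up along the socket's axis. White index lines on the rim at +x and -x.
- head_mouth (a point): Centre of the head's mouth, 60 mm above its origin. Steel insert flush with the rim: bore 39 mm, two opposite slots 19.5 to 27 mm from the axis, 5 degrees of play for a lug either way. The slots lie 6 to 57 degrees anticlockwise (seen from above) of the +x/-x index lines: look or feel for them. The insert does not turn. Lugs resting on it: cartridge origin 12 mm below this point.
- head_plunger (a point): Point on the head's axis, 40 mm above its origin, where the cartridge's nose, lugs in the slots, meets a sprung plunger: 5 N, rising 0.4 N per mm. Push the cartridge's origin 9 to 12 mm below this point (at 12 mm the cap meets the rim): there it can turn clockwise seen from above, to a stop 39 degrees past the middle of the slots.
- head_locked (a point): Point on the head's axis, 35 mm above its origin: the origin of the locked cartridge stands here. Over the last 7 degrees or so before the stop there is a notch 3 mm high above each lug; released there, the spring lifts the cartridge into the notches. Released short of it, it rests 3 mm lower, or is pushed up out of the slots.
- dropper_red: Bystander: white dropper bottle with red cap and red label band, 25 mm in diameter, 58 mm tall; origin at the centre of its underside.
- dropper_blue: Bystander: white dropper bottle with blue cap and blue label band, 25 mm in diameter, 58 mm tall; origin at the centre of its underside.
- timer: Bystander: flat white lab timer, 64 x 64 x 19 mm; origin at the centre of its underside.
There are look-alikes about, which are no part of the job. Of the things that look like the cartridge, take the one that is farthest to the robot's right at the start.

How it is judged:
By the outcome, as a careful person would: the job done as asked, in the order asked, and still so for the second after the job is handed in, with the robot touching nothing.
It also fails if it takes over 58 s, if anything falls off the work surface, if the arm or the gripper's body presses on something with over 40 N, if the wrist force passes 120 N, or if a joint passes its speed limit or range.

### The arm

A 6-joint arm with a two-finger parallel gripper is mounted at the origin on a cart in front of the work surface, level with it; the furniture and walls round the work are solid. World frame = base frame: x ahead of the robot, y to its left, z up, the work surface at z = 0. Lengths are in m, angles in rad, forces in N, time in s.
With the tool pointing down it reaches from about 0.35 to 0.775 m from the base axis. Payload 5.5 kg.
Tool frame: the origin (TCP) lies at the very end of the fingers, on their centre line; the grasp point (between the pads) lies env.pinch_z behind it (env.pinch_z is the distance from the TCP to the grasp point, in m); z points along the fingers, y is the line along which they close (so a half turn about z gives the same grasp; the last joint's range is limited). The gripper opens to 85 mm and grips with 20 to 120 N. Pads are 22 mm wide; open, the fingers measure 114 mm over their backs; the gripper's body (76 mm by 85 mm) begins 54 mm behind the grasp point. The pads swing forward as they close: fully open they stand 13 mm farther back than shut.
Start: joints at [-1.249, 0.313, 0.046, 1.304, 0, 1.431], TCP at [0.256, -0.515, 0.231] pointing down, gripper open.
Joint ranges: [-2.76, 2.76], [-0.86, 1.69], [-1.03, 1.26], [-2.2, 2.34], [-1.47, 1.5], [-3.14, 3.14]. Speed limits (rad/s): [2.57, 2.57, 3.14, 3.14, 3.14, 3.14].

### API

Orientations are given as a unit quaternion [w, x, y, z].
In Python, from workcell import env, eyes gives the robot as it stands.
- The arm moves only by the shell command python3 -m jog 'ROWS' [FORCE]. ROWS is JSON, one flat list of numbers, 7 for each row, row after row: the shift along the world's x, y, z as a fraction of full scale, then the turn, a rotation vector about the world's x, y, z as a fraction of full scale, then the opening, from -1 (shut) to 1 (fully open), so that 0 is half open. A call has 1 to 12 rows; each row is the pose to reach, as a shift and turn from the pose commanded when the call began, turning the shorter way round; what a row does not reach only later rows make up. Full scale, the value 1, is 20 cm for a shift and pi rad for a turn. A row lasts 1/12 s, in which the tool goes at most 41.7 mm and 7.16 degrees, less where a joint would pass 70% of its speed; a pose out of reach is approached as far as the arm can. A call with a number of a shift or a turn outside -1 to 1 is refused whole. A call with a gripper value outside its range is refused whole. The fingers move at their own pace and stop on an object; FORCE is the grip in N (left out, the last holds). Time passes only in rows, so rows that repeat a pose let the fingers close. It gives the time, the measured TCP pose, the force, the opening and the grip force at its end, in the units of the state.
- env.get_state(): the state, without advancing time (a new reading comes with each control period).
- eyes.read_camera(name): name is "scene" or "side" or "wrist"; returns (picture, depth): 420x560x3 uint8, red, green, blue; 420x560 float32, m along the optical axis (not along the pixel's ray), 0 where there is no reading.
- eyes.calibration(name): a dict with "fx", "fy", "cx", "cy" (pixels), "R" (3x3) and "t" (3): a world point X has camera coordinates R X + t; the wrist camera has in their place "tool_from_camera" (4x4, takes a point from camera to tool coordinates, whose origin is the TCP and whose axes are the flange's). Camera axes: x right, y down, z forward; pixel columns grow to the right and rows downward; lengths in m; the calibration is good to about 2 mm. A picture is of the moment at which its call begins: read the wrist's pose just before it. calibration takes no time and is no camera call.
- env.hand_in(): hands the job in; it is judged then, once.
The state is a dict: "clock": time; "joint_pos": joint angles; "qvel": joint speeds; "tau": joint torques, N m; "tcp_pos": TCP position; "orientation": TCP orientation; "wrist_force": force on the tool from outside, world axes, zero at the start; "ft_torque": the same for the moment, N m; "finger_gap": finger opening in m; "grip_force": force on a finger pad.
Only numpy, scipy, OpenCV 4.12 (cv2) and the standard library are available. Lean on these libraries where they do the work, as an engineer would, in place of code of your own. Each camera call takes 0.05 s, during which the arm holds its last target. There are 200 camera calls.

## Working session

There is one attempt and no reset: what is moved stays moved. The work goes in short steps, Python scripts to look and compute and a shell command to move; the robot and the scene stay as the last step left them, time stands still between calls to the robot, and variables do not carry over. Pictures are saved under pics/ and viewed, at most 10 in all, crops included, and the job is handed in when it is done.

```bash
mkdir -p pics; ls
python3 - <<'E'
from workcell import env, eyes
import cv2, numpy as np
s=env.get_state(); print(s, env.pinch_z)
ims=[]
for n in ["scene","side"]:
    p,d=eyes.read_camera(n); np.savez(f"{n}0.npz",p=p,d=d)
    cv2.imwrite(f"pics/{n}0.png",p[:,:,::-1])
    c=eyes.calibration(n); print(n,c, "campos",-np.array(c["R"]).T@np.array(c["t"]))
E
```

```text
pics
{'clock': 0.0, 'joint_pos': array([-1.24857525e+00,  3.13972433e-01,  4.49453921e-02,  1.30359270e+00,
        8.84416412e-06,  1.43117945e+00]), 'qvel': array([ 0.00055874,  0.00186027, -0.00212942,  0.00128623, -0.00093005,
       -0.00047912]), 'tau': array([ 1.79222770e-03, -4.80625999e+01,  2.98533511e+01,  1.92554161e-02,
        1.09015593e-04,  1.88556822e-05]), 'tcp_pos': array([ 0.25603426, -0.51426575,  0.23041105]), 'orientation': array([-9.08314221e-04,  9.73456074e-01,  2.28872105e-01, -7.87216340e-05]), 'wrist_force': array([-0.57062563, -0.59657377,  0.93681265]), 'ft_torque': array([-0.06231572,  0.02191291,  0.01339364]), 'grip_force': 0.0, 'finger_gap': 0.08580129157420577} 0.0187
scene {'fx': 387.85160578935904, 'fy': 387.85160578935904, 'cx': 280.98701990342244, 'cy': 209.24160088270122, 'R': array([[-0.43498912, -0.90024755, -0.01840675],
       [-0.4057646 ,  0.21422761, -0.88851653],
       [ 0.80382807, -0.37902621, -0.45847527]]), 't': array([0.5538759 , 0.21713419, 0.74816388])} campos [-0.27235977  0.735683    0.54613701]
side {'fx': 401.8386617370788, 'fy': 401.8386617370788, 'cx': 276.7173344275647, 'cy': 208.45383312529344, 'R': array([[-0.90120731, -0.4332178 , -0.01215392],
       [-0.25273044,  0.54811441, -0.79730666],
       [ 0.35206917, -0.71546693, -0.60345204]]), 't': array([ 0.62500666, -0.01700858,  1.44736114])} campos [0.04939074 1.31562568 0.86744827]
```

View pics/scene0.png

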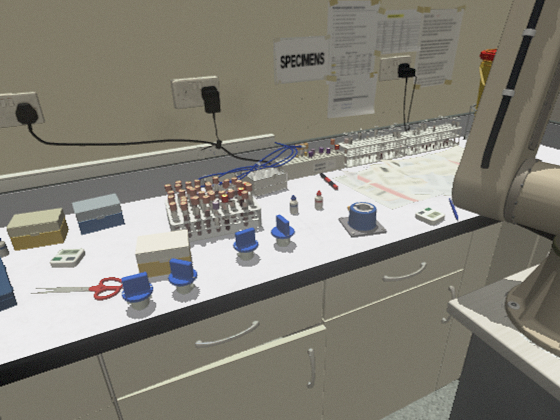

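View pics/side0.png

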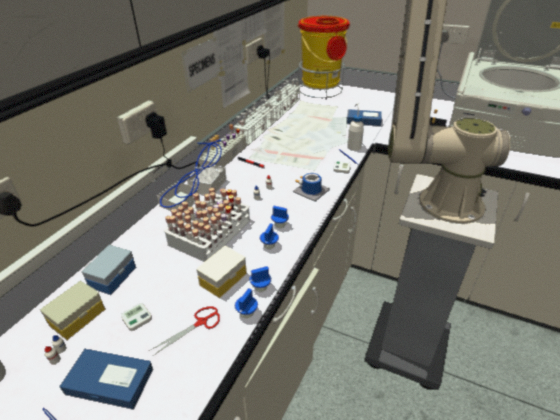

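The scene view shows four blue-capped cartridges at about (137,290), (182,275), (245,243) and (283,231). The farthest right (−y) is the one at (283,231), or (280,215) in the side view. The head is at (362,217), the droppers at (293,204) and (319,199), and the timer at (430,215).

```bash
cat > h.py <<'E'
import numpy as np, cv2
from scipy.spatial.transform import Rotation as Ro
from workcell import env, eyes
def cam(n,s=None):
    c=eyes.calibration(n); K=(c["fx"],c["fy"],c["cx"],c["cy"])
    if n=="wrist":
        T=np.array(c["tool_from_camera"]); q=s["orientation"]; R=Ro.from_quat([q[1],q[2],q[3],q[0]]).as_matrix()
        return K,R@T[:3,:3],R@T[:3,3]+s["tcp_pos"]
    R=np.array(c["R"]); return K,R.T,-R.T@np.array(c["t"])
def rays(C,uv):
    K,R,o=C; uv=np.atleast_2d(uv).astype(float)
    return np.c_[(uv[:,0]-K[2])/K[0],(uv[:,1]-K[3])/K[1],np.ones(len(uv))]@R.T
def plane(C,uv,z):
    r=rays(C,uv); return C[2]+r*((z-C[2][2])/r[:,2])[:,None]
def cloud(C,d,m):
    v,u=np.nonzero(m&(d>0)); return C[2]+rays(C,np.c_[u,v])*d[v,u][:,None]
def blue(p):
    h=cv2.cvtColor(p,cv2.COLOR_RGB2HSV); return (h[...,0]>100)&(h[...,0]<130)&(h[...,1]>120)&(h[...,2]>40)
E
python3 - <<'E'
from h import *
for n,boxes in dict(scene=[(230,225,260,262),(268,212,298,250),(345,198,380,232)],side=[(260,224,280,246),(270,204,292,226),(298,172,325,195)]).items():
    z=np.load(n+"0.npz"); C=cam(n); b=blue(z["p"])
    for u0,v0,u1,v1 in boxes:
        m=np.zeros_like(b); m[v0:v1,u0:u1]=b[v0:v1,u0:u1]
        P=cloud(C,z["d"],m); print(n,len(P),np.percentile(P,[3,50,97],axis=0).round(3).tolist())
        H=P[(P[:,2]>.045)&(P[:,2]<.085)]
        e,V=np.linalg.eigh(np.cov(H[:,:2].T)); print("   high",len(H),H.mean(0).round(3),"dir",np.degrees(np.arctan2(V[1,1],V[0,1])).round(1),np.sqrt(e))
E
```

```text
scene 144 [[0.466, 0.448, 0.037], [0.486, 0.474, 0.04], [0.501, 0.499, 0.076]]
   high 60 [0.492 0.475 0.074] dir 95.2 [0.00340616 0.01438822]
scene 157 [[0.482, 0.339, 0.037], [0.503, 0.372, 0.04], [0.53, 0.391, 0.076]]
   high 44 [0.505 0.367 0.075] dir -177.0 [0.00366554 0.01412296]
scene 29 [[0.456, 0.1, 0.058], [0.473, 0.148, 0.059], [0.512, 0.161, 0.061]]
   high 29 [0.478 0.137 0.059] dir 54.3 [0.01390651 0.02561024]
side 217 [[0.467, 0.456, 0.036], [0.486, 0.486, 0.042], [0.514, 0.503, 0.076]]
   high 94 [0.489 0.486 0.066] dir 90.6 [0.00384372 0.01372312]
side 213 [[0.481, 0.365, 0.037], [0.501, 0.375, 0.049], [0.526, 0.397, 0.076]]
   high 122 [0.502 0.376 0.063] dir 100.8 [0.01284494 0.01765686]
side 213 [[0.451, 0.134, 0.014], [0.473, 0.162, 0.038], [0.509, 0.171, 0.06]]
   high 72 [0.478 0.157 0.055] dir -157.7 [0.00905288 0.01978553]
```

```bash
R='0.35,0.95,0.1,0,0,-0.147,1'; python3 -m jog '[0.35,0.95,0.1,0,0,-0.147,1, 0.35,0.95,0.1,0,0,-0.147,1, 0.35,0.95,0.1,0,0,-0.147,1, 0.35,0.95,0.1,0,0,-0.147,1, 0.35,0.95,0.1,0,0,-0.147,1, 0.35,0.95,0.1,0,0,-0.147,1]'
python3 -m jog '[0.3,0.95,0,0,0,0,1, 0.3,0.95,0,0,0,0,1, 0.3,0.95,0,0,0,0,1, 0.3,0.95,0,0,0,0,1, 0.3,0.95,0,0,0,0,1, 0.3,0.95,0,0,0,0,1]'
python3 -m jog '[0.2,0.95,0,0,0,0,1, 0.2,0.95,0,0,0,0,1, 0.2,0.95,0,0,0,0,1, 0.2,0.95,0,0,0,0,1, 0.2,0.95,0,0,0,0,1, 0.2,0.95,0,0,0,0,1, 0.2,0.95,0,0,0,0,1]'
python3 - <<'E'
from h import *
s=env.get_state();p,d=eyes.read_camera("wrist"); C=cam("wrist",s); print(s["tcp_pos"],C)
np.savez("w1.npz",p=p,d=d,o=C[2],R=C[1]); cv2.imwrite("pics/w1.png",p[:,:,::-1])
E
```

```text
clock: 0.6
tcp_pos: [0.3271, -0.319, 0.252]
orientation: [-0.001, 1.0, 0.003, 0.0]
wrist_force: [-0.7, 0.3, -0.5]
finger_gap: 0.0851
grip_force: 0.0
clock: 1.1
tcp_pos: [0.3866, -0.13, 0.2513]
orientation: [-0.001, 1.0, 0.003, -0.0]
wrist_force: [-0.4, -0.4, 0.4]
finger_gap: 0.0853
grip_force: 0.0
clock: 1.68
tcp_pos: [0.4262, 0.056, 0.2509]
orientation: [0.0, 1.0, 0.002, -0.0]
wrist_force: [0.5, -0.2, -0.4]
finger_gap: 0.0855
grip_force: 0.0
[0.42621121 0.05601346 0.2509219 ] ((339.2555176018344, 339.2555176018344, 274.2477541691413, 212.92860190244497), array([[ 5.30689203e-03, -9.54136142e-01, -2.99326009e-01],
       [-9.99985546e-01, -4.80527964e-03, -2.41183301e-03],
       [ 8.62871868e-04,  2.99334482e-01, -9.54147852e-01]]), array([0.50168504, 0.05555804, 0.39389428]))
```

View pics/w1.png

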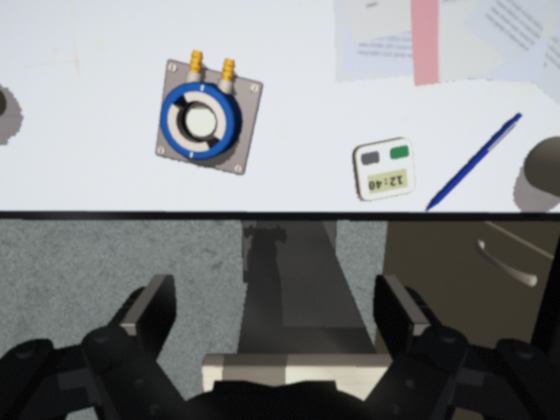

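The wrist view shows the head at (201,120) with its nipples pointing +x (up). The white index marks are near (202,85), and the dark slots are near (181,108) and (220,137). I'll look from directly above, then above the cartridge.

```bash
cat > snap.py <<'E'
import sys
from h import *
s=env.get_state();p,d=eyes.read_camera("wrist"); C=cam("wrist",s); print(s["tcp_pos"],s["wrist_force"])
np.savez(sys.argv[1]+".npz",p=p,d=d,o=C[2],R=C[1]); cv2.imwrite(f"pics/{sys.argv[1]}.png",p[:,:,::-1])
if len(sys.argv)>2:
    x=list(map(int,sys.argv[2:6])); cv2.imwrite(f"pics/{sys.argv[1]}c.png",cv2.resize(p[x[1]:x[3],x[0]:x[2],::-1],None,fx=4,fy=4,interpolation=cv2.INTER_CUBIC))
E
python3 -m jog '[0.35,0.42,-0.1,0,0,0,1, 0.35,0.42,-0.1,0,0,0,1, 0.35,0.42,-0.1,0,0,0,1, 0.35,0.42,-0.1,0,0,0,1]' |head -3
python3 snap.py w2 180 120 360 270
python3 -m jog '[0,0.95,0,0,0,0,1, 0,0.95,0,0,0,0,1, 0,0.95,0,0,0,0,1, 0,0.95,0,0,0,0,1, 0,0.95,0,0,0,0,1, 0,0.95,0,0,0,0,1, 0,0.95,0,0,0,0,1]' |head -3
python3 snap.py w3
```

```text
clock: 2.07
tcp_pos: [0.4998, 0.1075, 0.2298]
orientation: [-0.012, 1.0, 0.021, -0.001]
[0.49984202 0.10750145 0.22982384] [ 0.74751423  0.1081805  -0.38797182]
clock: 2.7
tcp_pos: [0.51, 0.1501, 0.2316]
orientation: [-0.028, 0.998, 0.052, -0.002]
[0.51004494 0.15014701 0.23155267] [ 0.12085548  0.27275252 -0.38330968]
```

View pics/w2c.png

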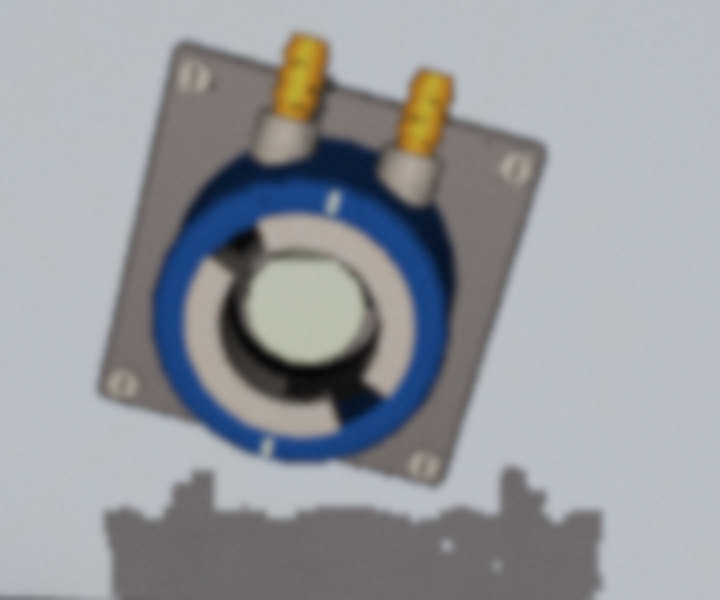

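View pics/w3.png

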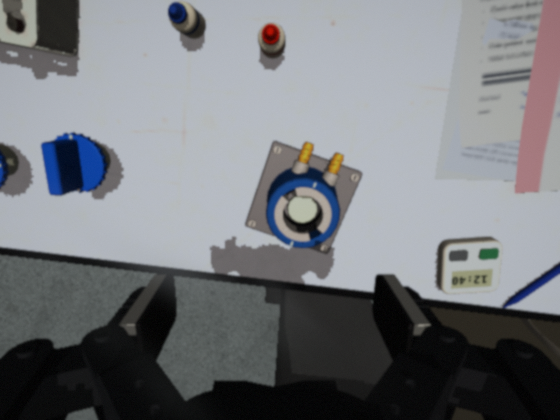

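```bash
python3 -c "
from workcell import env; s=env.get_state(); print(s['joint_pos'].round(3),s['qvel'].round(3),s['tcp_pos'],s['orientation'])"
```

```text
[ 0.103  0.225 -0.073  1.274  0.057  3.141] [ 0.001 -0.004 -0.004  0.    -0.     0.   ] [0.51020044 0.15023743 0.23148835] [-0.02832426  0.99824799  0.05190703 -0.00208537]
```

```bash
python3 -m jog '[-0.1,0.95,0,0,0,0.47,1, -0.1,0.95,0,0,0,0.47,1, -0.1,0.95,0,0,0,0.47,1, -0.1,0.95,0,0,0,0.47,1, -0.1,0.95,0,0,0,0.47,1, -0.1,0.95,0,0,0,0.47,1, -0.1,0.95,0,0,0,0.47,1, -0.1,0.95,0,0,0,0.47,1, -0.1,0.95,0,0,0,0.47,1, -0.1,0.95,0,0,0,0.47,1, -0.1,0.95,0,0,0,0.47,1, -0.1,0.95,0,0,0,0.47,1]' | head -3
python3 - <<'E'
from h import *
z=np.load("w2.npz"); K=cam("scene")[0]
c=eyes.calibration("wrist"); C=((c["fx"],c["fy"],c["cx"],c["cy"]),z["R"],z["o"]); p=z["p"]
g=p.astype(int)
ts=[]
for (u,v) in [(263,170.5),(246.5,231.5)]:
    u0,v0=int(u)-5,int(v)-6; r=g[v0:v0+13,u0:u0+11,0].astype(float); w=np.clip(r-70,0,None) if 0 else np.clip(r-90,0,None)
    # red channel: blue rim low, white high; keep only the blob in middle
    n,l,st,ce=cv2.connectedComponentsWithStats((r>90).astype(np.uint8)); k=min(range(1,n),key=lambda i:np.hypot(ce[i][0]-5,ce[i][1]-6)); print(st[k]); ts.append(ce[k]+[u0,v0])
P=plane(C,ts,.06); c0=P.mean(0); dxy=P[0]-P[1]; print("idx",ts,P,"centre",c0,"ang",np.degrees(np.arctan2(dxy[1],dxy[0])),np.linalg.norm(dxy))
# circle check: bright insert ring outer / blue
a=np.radians(np.arange(0,360,3)); 
def samp(rad):
    X=np.c_[c0[0]+rad*np.cos(a),c0[1]+rad*np.sin(a),np.full(len(a),.06)]; q=(X-C[2])@C[1]; uv=np.c_[C[0][0]*q[:,0]/q[:,2]+C[0][2],C[0][1]*q[:,1]/q[:,2]+C[0][3]].astype(np.float32)
    return cv2.remap(p[...,0],uv[None,:,0],uv[None,:,1],cv2.INTER_LINEAR)[0]
b=np.mean([samp(r) for r in (.0215,.023,.0245)],0)
d=np.degrees(a)[b<120]; print(list(zip(np.degrees(a).round().astype(int).tolist(),b.round().astype(int).tolist())))
m=blue(p);
E
```

```text
clock: 3.75
tcp_pos: [0.49, 0.3402, 0.2313]
orientation: [-0.019, 0.701, 0.712, -0.021]
[ 0  4 10  9 43]
[ 0  0 11 13 92]
idx [array([261.97674419, 173.23255814]), array([246.10869565, 231.41304348])] [[0.51519237 0.1227959  0.06      ]
 [0.45650089 0.13650946 0.06      ]] centre [0.48584663 0.12965268 0.06      ] ang -13.15151068383387 0.060272306941057834
[(0, 170), (3, 169), (6, 169), (9, 170), (12, 171), (15, 169), (18, 156), (21, 118), (24, 73), (27, 54), (30, 48), (33, 43), (36, 43), (39, 53), (42, 59), (45, 71), (48, 104), (51, 148), (54, 171), (57, 176), (60, 177), (63, 178), (66, 177), (69, 177), (72, 177), (75, 177), (78, 177), (81, 178), (84, 177), (87, 177), (90, 176), (93, 177), (96, 178), (99, 177), (102, 176), (105, 176), (108, 176), (111, 176), (114, 176), (117, 176), (120, 176), (123, 175), (126, 175), (129, 174), (132, 174), (135, 173), (138, 173), (141, 173), (144, 174), (147, 172), (150, 173), (153, 174), (156, 173), (159, 173), (162, 172), (165, 173), (168, 171), (171, 171), (174, 171), (177, 172), (180, 171), (183, 171), (186, 172), (189, 172), (192, 172), (195, 173), (198, 173), (201, 167), (204, 137), (207, 81), (210, 29), (213, 12), (216, 8), (219, 8), (222, 8), (225, 9), (228, 11), (231, 19), (234, 54), (237, 115), (240, 160), (243, 175), (246, 176), (249, 176), (252, 176), (255, 176), (258, 176), (261, 176), (264, 177), (267, 176), (270, 175), (273, 176), (276, 175), (279, 174), (282, 174), (285, 174), (288, 174), (291, 174), (294, 173), (297, 172), (300, 173), (303, 173), (306, 171), (309, 171), (312, 171), (315, 169), (318, 168), (321, 168), (324, 170), (327, 170), (330, 171), (333, 172), (336, 172), (339, 170), (342, 170), (345, 171), (348, 170), (351, 172), (354, 171), (357, 170)]
```

```bash
cat >> h.py <<'E'
def load(f):
    z=np.load(f+".npz"); c=eyes.calibration("wrist"); return z["p"],z["d"],((c["fx"],c["fy"],c["cx"],c["cy"]),z["R"],z["o"])
def uvof(C,X):
    K,R,o=C; q=(X-o)@R; return np.c_[K[0]*q[:,0]/q[:,2]+K[2],K[1]*q[:,1]/q[:,2]+K[3]].astype(np.float32)
def head(f,c0,tag=""):
    p,d,C=load(f); a=np.radians(np.arange(0,360,1.)); rr=np.arange(.017,.0335,.0002)
    def prof(c,rad):
        uv=uvof(C,np.c_[c[0]+rad*np.cos(a),c[1]+rad*np.sin(a),np.full(len(a),.06)]); return cv2.remap(p[...,0],uv[None,:,0],uv[None,:,1],cv2.INTER_LINEAR)[0].astype(float)
    c=np.array(c0[:2])
    for it in range(4):   # insert's outer edge (white -> blue), circle fit
        M=np.array([prof(c,r) for r in rr]); ok=(M[(rr>.0215)&(rr<.025)].min(0)>130); pts=[]
        for i in np.nonzero(ok)[0]:
            j=np.nonzero((M[:,i]<100)&(rr>.0235))[0]
            if len(j): pts.append(c+rr[j[0]]*np.array([np.cos(a[i]),np.sin(a[i])]))
        P=np.array(pts); x=np.linalg.lstsq(np.c_[2*P,np.ones(len(P))],(P**2).sum(1),rcond=None)[0]; c=x[:2]; r=np.sqrt(x[2]+c@c)
    b=np.mean([prof(c,q) for q in (.0215,.023,.0245)],0); dk=np.degrees(a)[b<100]
    print(f,"centre",c.round(4),"r",r.round(4),"std",np.std(np.hypot(*(P-c).T)).round(5),"slots",dk[(dk<120)][[0,-1]],dk[dk>120][[0,-1]], "mid", np.mean(dk[(dk<120)][[0,-1]]),np.mean(dk[dk>120][[0,-1]])-180)
    o=prof(c,.0305); print("   index peaks", [(int(k),int(o[k])) for k in np.nonzero((o>110))[0]])
    return c
E
python3 - <<'E'
from h import *
for f in ("w2","w3"): head(f,(.483,.1345))
s=env.get_state(); print(s["tcp_pos"],s["orientation"],s["joint_pos"])
p,d,C=load("w3"); b=blue(p); b[:, 110:]=0; b[:120]=0;b[:,:25]=0
P=cloud(C,d,b); H=P[(P[:,2]>.07)&(P[:,2]<.085)]; u=np.unique(P[:,2].round(3),return_counts=True)
print(len(P),len(H),np.percentile(H,[2,50,98],axis=0))
r=cv2.minAreaRect((H[:,:2]*1000).astype(np.float32)); print("bar",r)
E
python3 -m jog '[-0.02,0.1,0,0,0,0.43,1, -0.02,0.1,0,0,0,0.43,1, -0.02,0.1,0,0,0,0.43,1, -0.02,0.1,0,0,0,0.43,1, -0.02,0.1,0,0,0,0.43,1, -0.02,0.1,0,0,0,0.43,1, -0.02,0.1,0,0,0,0.43,1, -0.02,0.1,0,0,0,0.43,1, -0.02,0.1,0,0,0,0.43,1, -0.02,0.1,0,0,0,0.43,1, -0.02,0.1,0,0,0,0.43,1, -0.02,0.1,0,0,0,0.43,1]' | head -3
python3 snap.py w4
python3 - <<'E'
from h import *
s=env.get_state(); q=s["orientation"]; print(Ro.from_quat([q[1],q[2],q[3],q[0]]).as_matrix().round(3))
p,d,C=load("w4"); b=blue(p); P=cloud(C,d,b); P=P[np.hypot(P[:,0]-.505,P[:,1]-.37)<.05]
H=P[(P[:,2]>.071)&(P[:,2]<.085)]; print(len(H),np.median(H,axis=0),"bar",cv2.minAreaRect((H[:,:2]*1000).astype(np.float32)))
e,V=np.linalg.eigh(np.cov(H[:,:2].T)); print(H.mean(0),np.degrees(np.arctan2(V[1,1],V[0,1])))
E
```

```text
w2 centre [0.4874 0.1292] r 0.028 std 0.00015 slots [25. 51.] [204. 232.] mid 38.0 38.0
   index peaks [(166, 126), (167, 128), (168, 124), (345, 111), (346, 133), (347, 136), (348, 133)]
w3 centre [0.4874 0.1292] r 0.0279 std 0.00014 slots [25. 51.] [204. 232.] mid 38.0 38.0
   index peaks [(166, 118), (167, 124), (168, 122), (346, 124), (347, 128), (348, 120)]
[0.49001208 0.34024587 0.23130142] [-0.01942867  0.70122845  0.71236143 -0.02103275] [0.46074112 0.40001928 0.16946195 1.39270104 0.02298951 2.01518322]
2263 815 [[0.48525818 0.35734178 0.0714742 ]
 [0.50853081 0.36308001 0.07572467]
 [0.53137532 0.37091603 0.07737053]]
bar ((508.07452392578125, 364.7934875488281), (49.12923049926758, 14.659607887268066), 4.648343086242676)
clock: 4.75
tcp_pos: [0.4858, 0.3603, 0.2314]
orientation: [-0.002, 0.104, 0.994, -0.029]
[0.48577607 0.36033168 0.23142216] [-0.46063283 -0.42681165  0.21236321]
[[-0.978  0.21  -0.011]
 [ 0.211  0.976 -0.056]
 [-0.002 -0.057 -0.998]]
758 [0.50454412 0.36641879 0.07609849] bar ((506.36572265625, 366.2808837890625), (48.86238098144531, 14.008316040039062), 4.07979154586792)
[0.50498144 0.36636079 0.07591796] -176.25533581186244
```

View pics/w4.png

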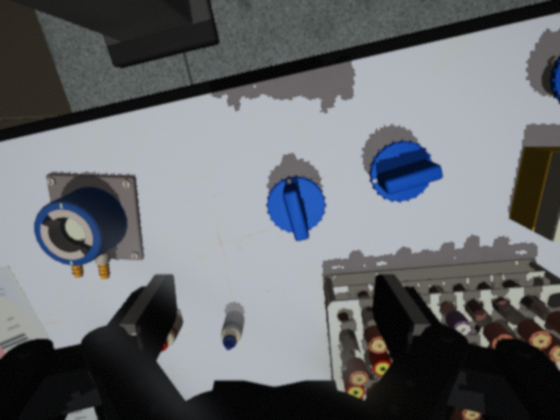

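The cartridge is at (295,207) with its bar nearly along x, and the neighbouring look-alike is at (403,175), well clear. The head is at (72,228) and the dropper at (232,330).

```bash
cat >> h.py <<'E'
def need(xyz,yaw):
    s=env.get_state(); q=s["orientation"]; R=Ro.from_quat([q[1],q[2],q[3],q[0]]); y=np.radians(yaw)
    T=Ro.from_matrix(np.array([[np.cos(y),np.sin(y),0],[np.sin(y),-np.cos(y),0],[0,0,-1]]))
    print("need shift",((np.array(xyz)-s["tcp_pos"])/.2).round(4),"turn",((T*R.inv()).as_rotvec()/np.pi).round(4),"F",s["wrist_force"].round(1),"tcp",s["tcp_pos"].round(4),"gap",s["finger_gap"].round(4))
E
python3 - <<'E'
from h import *
try: head("w4",(.486,.131))
except Exception as e: print(e)
need([.507,.3655,.15],184.2)
E
```

```text
w4 centre [0.488 0.129] r 0.0279 std 0.00035 slots [24. 52.] [204. 232.] mid 38.0 38.0
   index peaks [(167, 125), (168, 121), (169, 115), (347, 111)]Traceback (most recent call last):
  File "<stdin>", line 4, in <module>
  File "h.py", line 41, in need
    print("need shift",((np.array(xyz)-s["tcp_pos"])/.2).round(4),"turn",((T*R.inv()).as_rotvec()/np.pi).round(4),"F",s["wrist_force"].round(1),"tcp",s["tcp_pos"].round(4),"gap",s["finger_gap"].round(4))
                                                                                                                                                                                  ^^^^^^^^^^^^^^^^^^^^^
AttributeError: 'float' object has no attribute 'round'
```

```bash
sed -i 's/s\["finger_gap"\].round(4)/round(s["finger_gap"],4)/' h.py
python3 - <<'E'
from h import *
need([.507,.3655,.15],184.2)
E
```

```text
need shift [ 0.1056  0.026  -0.4073] turn [ 0.0182 -0.0008  0.0908] F [-0.3  1.   0. ] tcp [0.4859 0.3603 0.2315] gap 0.0853
```

```bash
python3 -m jog '[0.106,0.026,-0.4,0.018,0,0.091,1, 0.106,0.026,-0.4,0.018,0,0.091,1, 0.106,0.026,-0.4,0.018,0,0.091,1, 0.106,0.026,-0.4,0.018,0,0.091,1, 0.106,0.026,-0.4,0.018,0,0.091,1]' | head -3
python3 snap.py w5
python3 - <<'E'
from h import *
p,d,C=load("w5"); b=blue(p); P=cloud(C,d,b); P=P[np.hypot(P[:,0]-.505,P[:,1]-.37)<.05]
H=P[(P[:,2]>.071)&(P[:,2]<.085)]; print(len(H),"bar",cv2.minAreaRect((H[:,:2]*1000).astype(np.float32)))
need([.507,.3655,.0445],184.2)
E
```

```text
clock: 5.22
tcp_pos: [0.5073, 0.3653, 0.1515]
orientation: [-0.001, -0.036, 0.999, -0.001]
[0.50725414 0.36533015 0.15145837] [0.04094359 0.18388131 0.95266092]
1343 bar ((506.42486572265625, 366.2362976074219), (49.3264045715332, 13.457099914550781), 3.798198938369751)
need shift [-0.0041 -0.0018 -0.54  ] turn [ 0.0001 -0.0003  0.0001] F [0.4 0.5 0.6] tcp [0.5078 0.3659 0.1525] gap 0.0854
```

```bash
python3 -m jog '[-0.004,-0.002,-0.3,0,0,0,1, -0.004,-0.002,-0.53,0,0,0,1, -0.004,-0.002,-0.53,0,0,0,1, -0.004,-0.002,-0.53,0,0,0,1, -0.004,-0.002,-0.53,0,0,0,1]'
python3 -m jog '[0,0,0,0,0,0,-1, 0,0,0,0,0,0,-1, 0,0,0,0,0,0,-1, 0,0,0,0,0,0,-1, 0,0,0,0,0,0,-1, 0,0,0,0,0,0,-1, 0,0,0,0,0,0,-1, 0,0,0,0,0,0,-1, 0,0,0,0,0,0,-1, 0,0,0,0,0,0,-1]' 50
```

```text
clock: 5.68
tcp_pos: [0.5063, 0.3655, 0.0459]
orientation: [-0.001, -0.038, 0.999, -0.001]
wrist_force: [0.6, 0.0, 0.2]
finger_gap: 0.0858
grip_force: 0.0
clock: 6.52
tcp_pos: [0.5067, 0.3654, 0.0461]
orientation: [-0.001, -0.038, 0.999, -0.0]
wrist_force: [-2.3, -1.2, 5.4]
finger_gap: 0.0136
grip_force: 51.4
```

```bash
python3 -m jog '[0,0,0.1,0,0,0,-1, 0,0,0.5,0,0,0,-1, 0,0,0.5,0,0,0,-1, 0,0,0.5,0,0,0,-1, 0,0,0.5,0,0,0,-1, 0,0,0.5,0,0,0,-1]'
python3 snap.py w6
python3 - <<'E'
from h import *
need([.4877,.1291,.15],217)
s=env.get_state(); p,d,C=load("w6"); b=blue(p); P=cloud(C,d,b)
q=s["orientation"]; R=Ro.from_quat([q[1],q[2],q[3],q[0]]).as_matrix(); L=(P-s["tcp_pos"])@R; L=L[np.hypot(L[:,0],L[:,1])<.045]*1000
for lo,hi in ((-35,-24),(-2,20)):
    h=L[(L[:,2]>lo)&(L[:,2]<hi)]; print(len(h),np.percentile(h,[1,50,99],axis=0).round(1).tolist())
E
```

```text
clock: 7.02
tcp_pos: [0.5059, 0.365, 0.1446]
orientation: [-0.002, -0.038, 0.999, -0.001]
wrist_force: [0.2, 0.1, -1.7]
finger_gap: 0.0131
grip_force: 50.4
[0.50590822 0.36503396 0.14458265] [ 0.20285943  0.13233506 -1.65661867]
need shift [-0.088  -1.1781  0.032 ] turn [ 0.0012 -0.0013  0.1814] F [ 0.2  0.  -3. ] tcp [0.5053 0.3647 0.1436] gap 0.0138
4014 [[-23.3, -6.9, -33.2], [4.1, -0.4, -31.0], [24.4, 6.4, -24.9]]
4207 [[-9.2, -28.7, 0.1], [13.4, 0.4, 4.8], [28.7, 28.5, 7.3]]
```

View pics/w6.png

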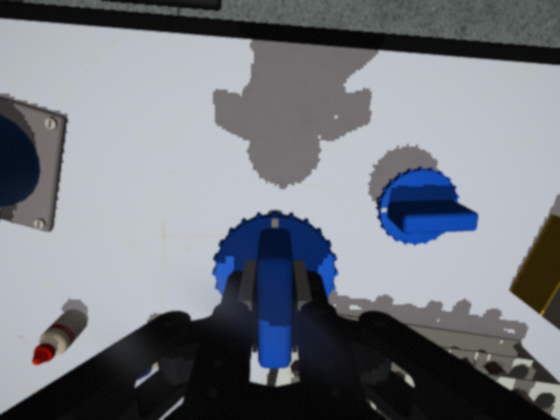

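The cartridge is held upright and centred in the pads, with the bar at (275,295). Nothing else was disturbed.

```bash
python3 -m jog '[-0.04,-0.9,0,0,0,0.187,-1, -0.04,-0.9,0,0,0,0.187,-1, -0.04,-0.9,0,0,0,0.187,-1, -0.04,-0.9,0,0,0,0.187,-1, -0.04,-0.9,0,0,0,0.187,-1, -0.04,-0.9,0,0,0,0.187,-1, -0.04,-0.9,0,0,0,0.187,-1]' | head -3
python3 -c "
from h import *
need([.4877,.1291,.15],218)"
```

```text
clock: 7.65
tcp_pos: [0.4971, 0.184, 0.1437]
orientation: [-0.003, -0.324, 0.946, -0.0]
need shift [-0.0472 -0.2743  0.0317] turn [ 0.0008 -0.0015  0.0011] F [ 0.6  0.9 -2.2] tcp [0.4971 0.184  0.1437] gap 0.013
```

```bash
python3 -m jog '[-0.046,-0.274,0,0,-0.001,0.001,-1, -0.046,-0.274,0,0,-0.001,0.001,-1, -0.046,-0.274,0,0,-0.001,0.001,-1, -0.046,-0.274,-0.14,0,-0.001,0.001,-1, -0.046,-0.274,-0.14,0,-0.001,0.001,-1, -0.046,-0.274,-0.14,0,-0.001,0.001,-1, -0.046,-0.274,-0.14,0,-0.001,0.001,-1]' | head -4
python3 -c "
from h import *
need([.4879,.1293,.1],218)"
```

```text
clock: 8.23
tcp_pos: [0.4889, 0.1315, 0.1174]
orientation: [-0.0, -0.328, 0.945, -0.001]
wrist_force: [0.4, 0.2, -1.1]
need shift [-0.0052 -0.0109 -0.0868] turn [ 0.0006  0.0002 -0.0014] F [ 0.4  0.2 -1.1] tcp [0.4889 0.1315 0.1174] gap 0.0134
```

```bash
python3 -m jog '[-0.004,-0.009,0,0,0,0,-1, -0.004,-0.009,-0.03,0,0,0,-1, -0.004,-0.009,-0.03,0,0,0,-1, -0.004,-0.009,-0.03,0,0,0,-1, -0.004,-0.009,-0.03,0,0,0,-1, -0.004,-0.009,-0.03,0,0,0,-1]' | head -4
python3 -c "
from h import *
need([.4879,.1293,.1],218)"
python3 snap.py w7
```

```text
clock: 8.73
tcp_pos: [0.4885, 0.1287, 0.1116]
orientation: [0.001, -0.327, 0.945, -0.001]
wrist_force: [0.0, -0.1, -1.2]
need shift [-0.0029  0.0031 -0.058 ] turn [ 0.0006  0.0007 -0.0011] F [ 0.  -0.1 -1.2] tcp [0.4885 0.1287 0.1116] gap 0.0132
[0.48848111 0.12867905 0.11160589] [ 0.00346224 -0.14542031 -1.15889494]
```

View pics/w7.png

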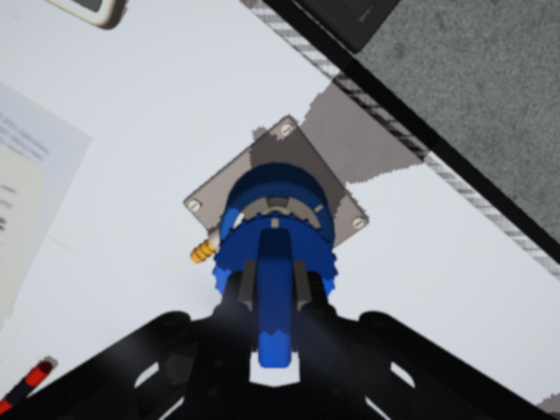

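The cartridge hovers over the head. The head slot at about (277,205) lines up with the cap's mark at (275,222), so I'll descend gently.

```bash
python3 -m jog '[-0.001,0.001,-0.02,0,0,0,-1, -0.001,0.001,-0.04,0,0,0,-1, -0.001,0.001,-0.04,0,0,0,-1, -0.001,0.001,-0.04,0,0,0,-1]' | head -4
python3 -m jog '[0,0,-0.015,0,0,0,-1, 0,0,-0.03,0,0,0,-1, 0,0,-0.03,0,0,0,-1, 0,0,-0.03,0,0,0,-1]' | head -4
python3 -c "
from h import *
need([.4879,.1293,.0945],218)"
```

```text
clock: 9.12
tcp_pos: [0.4877, 0.1288, 0.1029]
orientation: [0.0, -0.327, 0.945, -0.001]
wrist_force: [-0.1, -0.1, -1.9]
clock: 9.45
tcp_pos: [0.488, 0.1288, 0.0971]
orientation: [0.0, -0.327, 0.945, -0.001]
wrist_force: [0.6, -0.0, -1.6]
need shift [-0.0006  0.0023 -0.0131] turn [ 0.0007  0.0005 -0.0011] F [ 0.6 -0.  -1.6] tcp [0.488  0.1288 0.0971] gap 0.013
```

```bash
python3 -m jog '[0,0,-0.01,0,0,0,-1, 0,0,-0.02,0,0,0,-1, 0,0,-0.02,0,0,0,-1, 0,0,-0.02,0,0,0,-1]' | head -4
python3 -m jog '[0,0,-0.01,0,0,0,-1, 0,0,-0.015,0,0,0,-1, 0,0,-0.015,0,0,0,-1, 0,0,-0.015,0,0,0,-1]' | head -4
```

```text
clock: 9.78
tcp_pos: [0.4881, 0.1288, 0.0932]
orientation: [0.0, -0.327, 0.945, -0.001]
wrist_force: [-0.9, 0.7, -2.6]
clock: 10.12
tcp_pos: [0.4881, 0.1289, 0.0903]
orientation: [0.0, -0.327, 0.945, -0.001]
wrist_force: [-0.5, 0.8, -1.8]
```

```bash
python3 -m jog '[0,0,-0.01,0,0,0,-1, 0,0,-0.02,0,0,0,-1, 0,0,-0.02,0,0,0,-1, 0,0,-0.02,0,0,0,-1]' | sed -n 2,4p
python3 -m jog '[0,0,-0.01,0,0,0,-1, 0,0,-0.025,0,0,0,-1, 0,0,-0.025,0,0,0,-1, 0,0,-0.025,0,0,0,-1]' | sed -n 2,6p
```

```text
tcp_pos: [0.4881, 0.1289, 0.0862]
orientation: [0.0, -0.327, 0.945, -0.001]
wrist_force: [-0.4, 1.0, -1.8]
tcp_pos: [0.4882, 0.1289, 0.0817]
orientation: [0.001, -0.327, 0.945, -0.001]
wrist_force: [-2.2, 0.4, 4.3]
finger_gap: 0.0132
grip_force: 51.2
```

```bash
python3 -m jog '[0,0,-0.015,0,0,0,-1, 0,0,-0.025,0,0,0,-1, 0,0,-0.025,0,0,0,-1, 0,0,-0.025,0,0,0,-1, 0,0,-0.025,0,0,0,-1]' | sed -n 2,6p; python3 -c "
from h import *
for i in range(3): eyes.read_camera('wrist'); need([.488,.129,.0752],218)"
```

```text
tcp_pos: [0.4882, 0.1289, 0.0769]
orientation: [0.001, -0.327, 0.945, -0.001]
wrist_force: [-3.3, 0.1, 5.5]
finger_gap: 0.0134
grip_force: 51.5
need shift [-0.0012  0.0005 -0.0084] turn [ 0.0006  0.0007 -0.0011] F [-2.5 -0.3  5.6] tcp [0.4882 0.1289 0.0769] gap 0.0128
need shift [-0.0011  0.0005 -0.0083] turn [ 0.0006  0.0007 -0.0011] F [-3.3 -0.7  4.5] tcp [0.4882 0.1289 0.0769] gap 0.0135
need shift [-0.0012  0.0004 -0.0084] turn [ 0.0006  0.0007 -0.0011] F [-3.6  1.   5.1] tcp [0.4882 0.1289 0.0769] gap 0.0137
```

```bash
python3 -m jog '[-0.003,0,-0.005,0,0,0,-1, -0.003,0,-0.01,0,0,0,-1, -0.003,0,-0.01,0,0,0,-1, -0.003,0,-0.01,0,0,0,-1]' | sed -n 2,4p;  python3 -m jog '[0,0,-0.005,0,0,0,-1, 0,0,-0.005,0,0,0,-1, 0,0,-0.005,0,0,0,-1, 0,0,-0.005,0,0,0,-1]' | sed -n 2,4p; python3 -c "
from h import *
need([.488,.129,.0752],218);p,d=eyes.read_camera('side'); cv2.imwrite('pics/s1.png',cv2.resize(p[130:230,250:400,::-1],None,fx=5,fy=5)); print(env.get_state()['ft_torque'])"
```

```text
tcp_pos: [0.4882, 0.1289, 0.0753]
orientation: [0.001, -0.327, 0.945, -0.001]
wrist_force: [-2.8, -0.1, 7.7]
tcp_pos: [0.4882, 0.1289, 0.0743]
orientation: [0.001, -0.327, 0.945, -0.001]
wrist_force: [-2.8, 0.4, 7.8]
need shift [-0.0008  0.0004  0.0043] turn [ 0.0006  0.0011 -0.0011] F [-2.8  0.4  7.8] tcp [0.4882 0.1289 0.0743] gap 0.0134
[-0.04724207  0.7024356   0.01030932]
```

```bash
python3 -m jog '[0,0,0,0,0,-0.02,-1, 0,0,0,0,0,-0.04,-1, 0,0,0,0,0,-0.055,-1, 0,0,0,0,0,-0.055,-1, 0,0,0,0,0,-0.055,-1]' | sed -n 2,6p;python3 -c "
from h import *
need([.488,.129,.0752],179);print(env.get_state()['ft_torque'])"
```

```text
tcp_pos: [0.4881, 0.1295, 0.0744]
orientation: [0.001, -0.245, 0.97, -0.001]
wrist_force: [-2.2, 1.8, 7.8]
finger_gap: 0.0134
grip_force: 51.8
need shift [-0.0003 -0.0023  0.0041] turn [ 0.0006  0.0008 -0.1628] F [-2.2  1.8  7.8] tcp [0.4881 0.1295 0.0744] gap 0.0134
[ 0.37219564  0.70488021 -0.04313824]
```

```bash
python3 -m jog '[0,0,0,0,0,-0.03,-1, 0,0,0,0,0,-0.06,-1, 0,0,0,0,0,-0.09,-1, 0,0,0,0,0,-0.1,-1, 0,0,0,0,0,-0.1,-1, 0,0,0,0,0,-0.1,-1]' | sed -n 2,6p;python3 -c "
from h import *
need([.488,.129,.0752],179);print(env.get_state()['ft_torque'])"
```

```text
tcp_pos: [0.4879, 0.1298, 0.0744]
orientation: [0.001, -0.09, 0.996, -0.0]
wrist_force: [-4.0, 2.0, 7.9]
finger_gap: 0.0128
grip_force: 51.8
need shift [ 0.0003 -0.0038  0.0042] turn [ 0.0003  0.0006 -0.0629] F [-4.   2.   7.9] tcp [0.4879 0.1298 0.0744] gap 0.0128
[ 0.58219808  0.77151968 -0.05680431]
```

```bash
python3 -m jog '[0,0,0,0,0,-0.025,-1, 0,0,0,0,0,-0.05,-1, 0,0,0,0,0,-0.05,-1, 0,0,0,0,0,-0.05,-1]' | sed -n 2,6p;python3 -c "
from h import *
need([.488,.129,.0752],179);print(env.get_state()['ft_torque'])"
python3 -m jog '[0,0,0,0,0,-0.01,-1, 0,0,0,0,0,-0.01,-1, 0,0,0,0,0,-0.01,-1, 0,0,0,0,0,-0.01,-1]' | sed -n 2,4p;python3 -c "
from h import *
need([.488,.129,.0752],179);print(env.get_state()['ft_torque'])"
```

```text
tcp_pos: [0.4879, 0.1299, 0.0743]
orientation: [0.001, -0.011, 1.0, -0.0]
wrist_force: [-3.5, 2.9, 8.8]
finger_gap: 0.0134
grip_force: 51.8
need shift [ 0.0007 -0.0045  0.0044] turn [ 0.0002  0.0004 -0.0129] F [-3.5  2.9  8.8] tcp [0.4879 0.1299 0.0743] gap 0.0134
[ 0.73795296  0.786996   -0.07778825]
tcp_pos: [0.4878, 0.13, 0.0743]
orientation: [0.001, 0.004, 1.0, -0.0]
wrist_force: [-3.4, 4.4, 8.5]
need shift [ 0.0008 -0.0048  0.0044] turn [ 0.0001  0.0004 -0.0031] F [-3.4  4.4  8.5] tcp [0.4878 0.13   0.0743] gap 0.013
[0.74753996 0.77411906 0.04058307]
```

```bash
for k in 1; do python3 -m jog '[0,0,0,0,0,-0.006,-1, 0,0,0,0,0,-0.006,-1, 0,0,0,0,0,-0.006,-1]' | sed -n 2,4p;python3 -c "
from h import *
need([.488,.129,.0752],179);print(env.get_state()['ft_torque'])"; done
python3 -m jog '[0,0,0,0,0,-0.006,-1, 0,0,0,0,0,-0.006,-1, 0,0,0,0,0,-0.006,-1]' | sed -n 2,4p;python3 -c "
from h import *
need([.488,.129,.0752],179);print(env.get_state()['ft_torque'])"
```

```text
tcp_pos: [0.4878, 0.13, 0.0743]
orientation: [0.001, 0.013, 1.0, -0.0]
wrist_force: [-2.3, 3.3, 7.9]
need shift [ 0.0008 -0.0049  0.0043] turn [0.0001 0.0004 0.0028] F [-2.3  3.3  7.9] tcp [0.4878 0.13   0.0743] gap 0.0134
[0.68870428 0.74869056 0.21821609]
tcp_pos: [0.4878, 0.13, 0.0743]
orientation: [0.001, 0.022, 1.0, -0.0]
wrist_force: [-2.9, 3.9, 8.5]
need shift [ 0.0008 -0.005   0.0043] turn [0.0001 0.0004 0.0087] F [-2.9  3.9  8.5] tcp [0.4878 0.13   0.0743] gap 0.0132
[0.68961693 0.76286799 0.46863044]
```

The stop is reached, with torque rising to 0.47 N m. I'll ease the torque and then let go.

```bash
python3 -m jog '[0,0,0,0,0,0.008,-1, 0,0,0,0,0,0.008,-1, 0,0,0,0,0,0.008,-1]' | sed -n 2,4p;python3 -c "
from h import *
need([.488,.129,.0752],179);print(env.get_state()['ft_torque'])"
python3 -m jog '[0,0,0,0,0,0,0.3, 0,0,0,0,0,0,0.3, 0,0,0,0,0,0,0.3, 0,0,0,0,0,0,0.3, 0,0,0,0,0,0,0.3, 0,0,0,0,0,0,0.3, 0,0,0,0,0,0,0.3]'
python3 -m jog '[0,0,0.1,0,0,0,0.3, 0,0,0.3,0,0,0,0.3, 0,0,0.6,0,0,0,0.3, 0,0,0.6,0,0,0,0.3, 0,0,0.6,0,0,0,0.3, 0,0,0.6,0,0,0,0.3, 0,0,0.6,0,0,0,0.3]'
python3 snap.py w8
python3 - <<'E'
from h import *
p,d,C=load("w8"); b=blue(p); P=cloud(C,d,b); P=P[np.hypot(P[:,0]-.488,P[:,1]-.129)<.05]
H=P[(P[:,2]>.1)]; print(len(H),"top z",np.percentile(H[:,2],[5,50,95]),"expect .111","bar",cv2.minAreaRect((H[:,:2]*1000).astype(np.float32)))
c=P[(P[:,2]>.062)&(P[:,2]<.085)]; print("cap z",np.percentile(c[:,2],[5,50,95]),"expect .075")
A=np.c_[H[:,:2]-H[:,:2].mean(0),np.ones(len(H))]; print("top slope",np.linalg.lstsq(A,H[:,2],rcond=None)[0])
E
```

```text
tcp_pos: [0.4878, 0.1299, 0.0743]
orientation: [0.001, 0.01, 1.0, -0.0]
wrist_force: [-4.4, 2.7, 8.1]
need shift [ 0.0009 -0.0043  0.0043] turn [0.0002 0.0004 0.0009] F [-4.4  2.7  8.1] tcp [0.4878 0.1299 0.0743] gap 0.0131
[0.6245701  0.80465428 0.09049628]
clock: 14.98
tcp_pos: [0.4874, 0.1288, 0.0731]
orientation: [-0.0, 0.011, 1.0, -0.001]
wrist_force: [0.4, 0.7, -0.3]
finger_gap: 0.0554
grip_force: 0.0
clock: 15.57
tcp_pos: [0.487, 0.1288, 0.1925]
orientation: [-0.001, 0.011, 1.0, -0.001]
wrist_force: [-0.4, -0.5, -0.9]
finger_gap: 0.0553
grip_force: 0.0
[0.48697821 0.12879889 0.19246516] [-0.37520231 -0.52735539 -0.87708798]
1319 top z [0.10888202 0.11133002 0.11254589] expect .111 bar ((487.50341796875, 129.84254455566406), (49.51356506347656, 13.91689395904541), 0.38057488203048706)
cap z [0.07394161 0.07556147 0.07672188] expect .075
top slope [0.02723878 0.00486222 0.11105683]
```

View pics/w8.png

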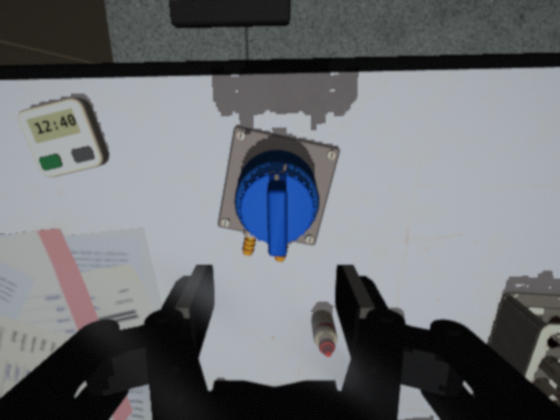

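Run:
```python
from h import *
for f,c,z0 in (("w5",(.507,.3655),.04),("w8",(.4877,.1295),.075)):
    p,d,C=load(f); P=cloud(C,d,cv2.erode(blue(p).astype(np.uint8),np.ones((3,3)))>0); P=P[np.hypot(P[:,0]-c[0],P[:,1]-c[1])<.03]
    for h in (z0,z0+.036):
        H=P[abs(P[:,2]-h)<.004]; A=np.c_[H[:,:2]-np.array(c),np.ones(len(H))]; print(f,len(H),np.median(H[:,2]).round(4),np.linalg.lstsq(A,H[:,2],rcond=None)[0].round(4))
```

```text
w5 2705 0.0405 [ 0.001  -0.0009  0.0405]
w5 1277 0.0762 [0.0111 0.     0.0761]
w8 2809 0.0756 [ 0.0086 -0.0002  0.0756]
w8 1238 0.1114 [0.0123 0.0065 0.1113]
```

The cartridge has risen 35 mm, as it should when locked, and stands upright to within 0.5°.

```bash
python3 -c "
from workcell import env; print(env.hand_in())"
```

```text
the job is handed in; nothing more can be done
None
```

The cartridge is seated in the filter head, turned clockwise to the stop, released and sprung up to the locked height, upright to within about 0.5°; the robot stayed clear of the dropper bottles and timer, and I handed the job in at about 16 s.

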